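# Nail clipper back into the swab tub

## Task

The nail clipper belongs in the empty compartment of the clear swab tub, but a cream jar has been left standing on the tub's lid. Lift the jar off and set it down gently, upright, on the shelf; then press the button on the front of the tub so that the lid springs right up, put the clipper into the empty compartment, swing the lid over and press it down until it clicks shut. Leave everything else on the shelf as it stands.

Things in the scene. Friction and masses are not known exactly. Their poses are not given: they have to be found in the camera images.
- shelf: White laminate shelf, 230 (x) x 1080 (y) mm, its flat top 85 mm above the work surface, standing on steel legs over the back of the basin. Fixed. Origin on the work surface under the shelf's centre, so the shelf's top is at z = 0.085 m; axes as the world's. No rim and no wall behind it.
- tub: Clear plastic swab tub stuck to the shelf (fixed), 120 (its x) x 150 (its y) x 60 mm without the lid, walls and floor 3 mm. Origin: centre of its underside; its front faces its -x. A 45 mm high partition at y = 12 to 15 mm parts a bed of swabs, 31 mm deep (+y side), from the empty compartment (-y side). A 36 mm wide housing with the button juts from the front wall's middle to x = -102 mm.
- bay (a point): Centre of the floor of the tub's empty compartment, which is 114 (x) x 84 (y) mm inside and 57 mm deep. In the tub's frame it lies at (0, -30, 3) mm; axes as the tub's.
- lid_hinge (a point): Middle of the lid's hinge line, which runs along the tub's y on the top edge of its back (+x) wall: at (60, 0, 60) mm in the tub's frame. Axes as the tub's.
- tub_lid (a joint): Lid angle, rad: 0 shut, 1.72 open (upright, leaning back a little). Clear plate with white border, 120 x 150 x 5 mm, hinged at the back; top face 65 mm above the shelf when shut. Once unlatched a spring lifts it in about 1 s and holds it up. To shut: push it over from behind (0.5 N), then press the front down; over the last 8 mm its lip snaps under the hook. Not caught, it springs up again.
- lid_front (a point): Point on the lid's outer (upper) face, on its middle line, 110 mm from the hinge and 10 mm from the front edge: a good place to press it shut (about 2 N, then it snaps). Moves with the lid; its z is the lid's outward normal, its x points to the hinge. A lip 24 mm wide juts 7 mm from the front edge's middle.
- tub_button (a joint): Rocking latch button on the tub's front, rad: 0 at rest, 0.28 pressed fully down. A grey tab 32 x 29 mm with a raised cross ridge; the hook at its back edge holds the lid's lip. Pressing the ridge straight down by 2 to 3 mm (about 1.5 N) frees the lid; 7 mm (about 2.5 N) is the stop. It springs back when let go.
- button_ridge (a point): Top of the ridge on the button, at (-91, 0, 67) mm in the tub's frame at rest: 20 mm in front of the hook (whose top is 75 mm above the shelf), 24 mm in front of the lid's lip. Press here, straight down.
- jar: Closed glass cream jar with an aluminium screw cap, standing on the tub's lid: glass 56 mm across and 30 mm high, cap 58 mm across and 16 mm high, 46 mm high in all, about 160 g. Origin: centre of its underside, z up.
- clipper: Stainless steel nail clipper lying flat on the shelf, 60 mm long (its x, jaws at +x), 12 to 13 mm wide (its y), 11 mm thick, about 35 g. Origin: centre of its underside, z up.
- tweezers: Steel tweezers lying flat, 94 mm long (x), 10 mm wide, 6 mm thick. Leave alone. Origin: centre of the underside.
- comb: Green plastic comb lying flat, 165 mm long (x), 33 mm wide, 5 mm thick. Leave alone. Origin: centre of the underside.
- rollon: Glass roll-on deodorant with a white cap, standing, 38 mm across, 96 mm high. Leave alone. Origin: centre of the underside.
- cup: Blue ceramic toothbrush cup, 74 mm across, 95 mm high, with a white toothbrush leaning in it that reaches 180 mm above the shelf and up to 48 mm from the cup's axis. Leave alone. Origin: centre of the underside.
- pump: Amber glass soap pump bottle, 64 mm across, 170 mm high, nozzle reaching 36 mm from the axis. Leave alone. Origin: centre of the underside.
- soapdish: White ceramic soap dish, 115 (x) x 80 (y) mm, with a bar of soap in it, 28 mm high. Leave alone. Origin: centre of the underside.

How it is judged:
On the way, in this order (a step that is already met when the one before it is completed fails the run):
1. the jar stands upright on the shelf, let go, with the tub's lid still shut (z of jar in the frame of shelf between 0.081 and 0.089 m and x of jar in the frame of shelf between -0.112 and 0.112 m and y of jar in the frame of shelf between -0.535 and 0.535 m and angle between jar's own z axis and vertical below 0.1 rad and linear speed of jar below 0.02 m/s and contact force between the fingers and jar below 0.05 N and value of joint tub_lid below 0.05 rad), for 0.2 s.
2. the lid has been let spring right up (value of joint tub_lid above 1.3 rad), for 0.1 s.
3. the clipper lies in the tub's empty compartment, let go (x of clipper in the frame of tub between -0.057 and 0.057 m and y of clipper in the frame of tub between -0.072 and 0.012 m and z of clipper in the frame of tub between -0.002 and 0.04 m and linear speed of clipper below 0.02 m/s and contact force between the fingers and clipper below 0.05 N), for 0.2 s.
At the end, for the whole second after the job is handed in: Lid latched shut (within 0.03 rad), still; clipper at rest in the empty compartment, origin under 40 mm above the tub's underside; jar upright (0.1 rad) and at rest on the shelf top; tweezers, comb, roll-on, cup, pump bottle and soap dish within 30 mm of their start, none tipped (all of step 3 and value of joint tub_lid below 0.03 rad and velocity of joint tub_lid below 0.05 rad/s and z of jar in the frame of shelf between 0.081 and 0.089 m and x of jar in the frame of shelf between -0.112 and 0.112 m and y of jar in the frame of shelf between -0.535 and 0.535 m and angle between jar's own z axis and vertical below 0.1 rad and linear speed of jar below 0.02 m/s and contact force between the fingers and jar below 0.05 N and not (distance of any of tweezers, comb, rollon, cup, pump, soapdish from where it was at the start of the episode above 0.03 m or angle between any of rollon, cup, pump's own z axis and vertical above 0.5 rad)); the robot touches nothing.
It fails at once if something else on the shelf is shifted by more than 30 mm or tipped over (distance of any of tweezers, comb, rollon, cup, pump, soapdish from where it was at the start of the episode above 0.03 m or angle between any of rollon, cup, pump's own z axis and vertical above 0.5 rad).
It fails at once if the glass jar is tipped over (0.7 rad) (angle between jar's own z axis and vertical above 0.7 rad).
It fails at once if the glass jar is dropped (falls free at more than 0.6 m/s, a drop of about 18 mm) (linear speed of jar above 0.6 m/s and contact force between the fingers and jar below 0.05 N).
It also fails if it takes over 72 s, if anything falls off the work surface, if the arm or the gripper's body presses on something with over 40 N, if the wrist force passes 120 N, or if a joint passes its speed limit or range.

## Robot

A 7-joint arm with a two-finger parallel gripper is mounted at the origin on the work surface. World frame = base frame: x ahead of the robot, y to its left, z up, the work surface at z = 0. Lengths are in m, angles in rad, forces in N, time in s.
With the tool pointing down it reaches from about 0.425 to 0.875 m from the base axis. Payload 4.7 kg.
Tool frame: the origin (TCP) lies midway between the tips of the shut fingers; the grasp point (between the pads) lies 19 mm behind it; z points along the fingers, y is the line along which they close (so a half turn about z gives the same grasp; the last joint's range is limited). The gripper opens to 85 mm and grips with 20 to 120 N. Pads are 22 mm wide; open, the fingers measure 114 mm over their backs; the gripper's body (76 mm by 85 mm) begins 54 mm behind the grasp point. The pads swing forward as they close: fully open they stand 13 mm farther back than shut.
Start: joints at [-1.234, 0.321, -0.07, 1.45, 0.023, 1.371, -0.057], TCP at [0.206, 0.616, 0.21] pointing down, gripper open.
Joint ranges: [-2.86, 2.86], [-0.3, 2.09], [-1.38, 1.24], [0.06, 2.45], [-1.56, 4.7], [0.09, 2.05], [-2.69, 2.69]. Speed limits (rad/s): [2.57, 2.57, 3.14, 3.14, 3.14, 3.14, 3.14].

## Interface

Orientations are given as a 3x3 rotation matrix whose columns are the frame's x, y, z axes.
In Python, from station import * gives the robot as it stands.
- The arm moves only by the shell command python3 -m jog 'ROWS' [FORCE]. ROWS is JSON, a list that holds one entry, the list of rows, each a list of 5 numbers: the shift along the tool's x, y, z in mm, then the turn about the tool's z in rad, then the finger opening in mm, from 0 to 85.4. A call has 1 to 10 rows; each row is the pose to reach, as a shift and turn from the pose commanded when the call began, along the tool's axes at that moment; what a row does not reach only later rows make up. A row lasts 1/8 s, in which the tool goes at most 62.5 mm and 10.7 degrees, less where a joint would pass 70% of its speed; a pose out of reach is approached as far as the arm can. A call with a gripper value outside its range is refused whole. The fingers move at their own pace and stop on an object; FORCE is the grip in N (left out, the last holds). Time passes only in rows, so rows that repeat a pose let the fingers close. It gives the time, the measured TCP pose, the force, the opening and the grip force at its end, in the units of the state.
- state(): the state, without advancing time (a new reading comes with each control period).
- grab_frame(name): name is "side" or "top"; returns (picture, depth): 480x640x3 uint8, red, green, blue; 480x640 float32, m along the optical axis (not along the pixel's ray), 0 where there is no reading.
- camera_params(name): a dict with "fx", "fy", "cx", "cy" (pixels), "dist_coeffs" ([k1, k2, p1, p2, k3] as OpenCV has them; the pictures are not rectified), "world_from_camera" (4x4, takes a point from camera to world coordinates). Camera axes: x right, y down, z forward; pixel columns grow to the right and rows downward; lengths in m; the calibration is good to about 2 mm. A picture is of the moment at which its call begins. camera_params takes no time and is no camera call.
- hand_in(): hands the job in; it is judged then, once.
The state is a dict: "clock": time; "q": joint angles; "joint_velocities": joint speeds; "tau": joint torques, N m; "tcp_pos": TCP position; "tool_rot": TCP orientation; "force": force on the tool from outside, world axes, zero at the start; "wrist_torque": the same for the moment, N m; "gripper_width": opening from 0.0 (shut) to 1.0 (fully open); "finger_force": force on a finger pad.
Only numpy, scipy, OpenCV 4.12 (cv2) and the standard library are available. Lean on these libraries where they do the work, as an engineer would, in place of code of your own. Each camera call takes 0.05 s, during which the arm holds its last target. There are 200 camera calls.

## Working session

There is one attempt and no reset: what is moved stays moved. The work goes in short steps, Python scripts to look and compute and a shell command to move; the robot and the scene stay as the last step left them, time stands still between calls to the robot, and variables do not carry over. Pictures are saved under pics/ and viewed, at most 10 in all, crops included, and the job is handed in when it is done.

```bash
ls; mkdir -p pics; cat > h.py <<'E'
from station import *
import numpy as np, cv2
def cam(n):
    p=camera_params(n);K=np.array([[p['fx'],0,p['cx']],[0,p['fy'],p['cy']],[0,0,1.]])
    return K,np.array(p['dist_coeffs'],float),np.array(p['world_from_camera'],float)
def ray(n,uv):
    K,d,T=cam(n);u=cv2.undistortPoints(np.array(uv,float).reshape(-1,1,2),K,d).reshape(-1,2)
    return T[:3,3],np.c_[u,np.ones(len(u))]@T[:3,:3].T
def plane(n,uv,z):
    o,r=ray(n,uv);return o+r*((z-o[2])/r[:,2])[:,None]
def proj(n,P):
    K,d,T=cam(n);R=T[:3,:3].T
    return cv2.projectPoints(np.array(P,float).reshape(-1,3),cv2.Rodrigues(R)[0],-R@T[:3,3],K,d)[0].reshape(-1,2)
E
python3 - <<'E'
from h import *
for n in('side','top'):
    i,d=grab_frame(n);cv2.imwrite(f'pics/{n}0.png',i[:,:,::-1]);np.save(f'pics/{n}0d.npy',d)
    print(n,cam(n)[2].round(3).tolist(),cam(n)[0].tolist())
s=state();print(s['clock'],s['tcp_pos'],s['tool_rot'],s['q'])
E
```

```text
pics
side [[0.988, -0.106, 0.115, 0.387], [-0.157, -0.661, 0.734, -1.082], [-0.002, -0.743, -0.669, 1.108], [0.0, 0.0, 0.0, 1.0]] [[524.7102470373407, 0.0, 326.4259665434454], [0.0, 524.7102470373407, 240.3549681367336], [0.0, 0.0, 1.0]]
top [[0.011, -0.98, 0.198, 0.351], [-1.0, -0.013, -0.005, 0.015], [0.008, -0.198, -0.98, 1.254], [0.0, 0.0, 0.0, 1.0]] [[501.42970892309506, 0.0, 312.5211074848931], [0.0, 501.42970892309506, 234.5112718736383], [0.0, 0.0, 1.0]]
0.1 [0.20605103 0.61593337 0.2090347 ] [[-9.48359924e-01  3.17195875e-01 -4.80570432e-04]
 [ 3.17196233e-01  9.48358509e-01 -1.63990734e-03]
 [-6.44187864e-05 -1.70765753e-03 -9.99998540e-01]] [-1.23391773  0.3217451  -0.07009348  1.45155442  0.02257374  1.3707887
 -0.056924  ]
```

View pics/top0.png

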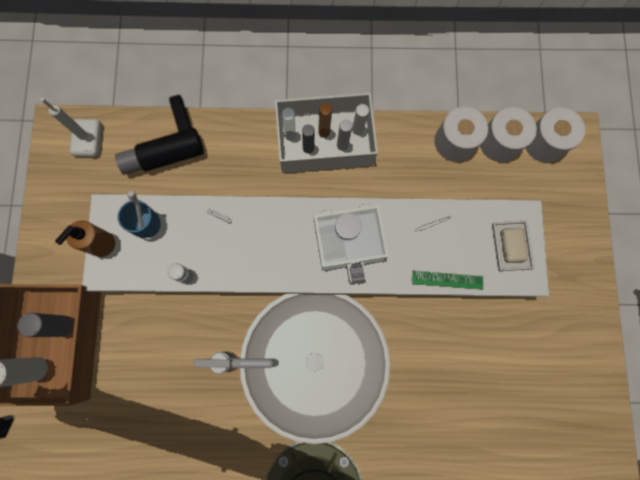

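View pics/side0.png

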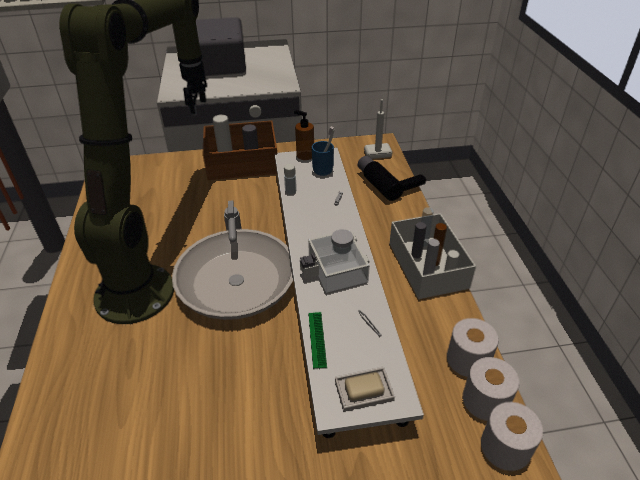

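The top view has the tub at about (350,237), the button at (356,272), the jar at (348,226) and the clipper at (219,215). The bottle and cup stand left of the clipper, and the tweezers and comb right of the tub.

```bash
python3 - <<'E'
from h import *
i=cv2.imread('pics/top0.png')
a=cv2.resize(i[190:300,300:410],None,fx=5,fy=5,interpolation=cv2.INTER_CUBIC)
b=cv2.resize(i[195:235,195:245],None,fx=5,fy=5,interpolation=cv2.INTER_CUBIC)
c=np.zeros((550,800,3),np.uint8);c[:,:550]=a;c[:200,550:]=b
cv2.imwrite('pics/c1.png',c)
for nm,uv,z in [('shelf corners',[(91,196),(541,200),(547,296),(84,291)],.085)]: print(nm,plane('top',uv,z).round(3).tolist())
d=np.load('pics/top0d.npy');print(d[226,348],d[215,219],d[237,375],d[212,100])
E
```

```text
shelf corners [[0.674, 0.54, 0.085], [0.678, -0.54, 0.085], [0.448, -0.535, 0.085], [0.447, 0.533, 0.085]]
1.0856413 1.1846321 1.1282997 1.202385
```

View pics/c1.png

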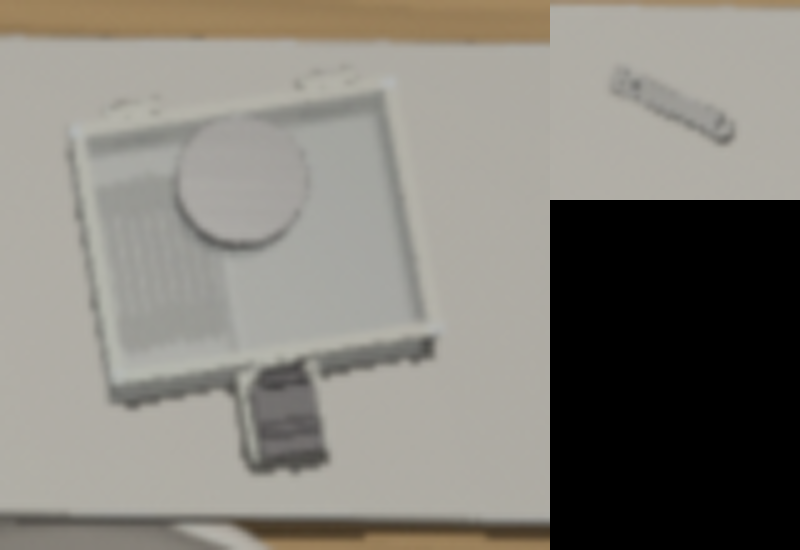

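The lid corners, in crop pixels, are at (72,130), (392,80), (435,328) and (112,380). The jar cap is centred at (242,183), and the clipper runs from (615,80) to (732,132). The hinges are at the top, with swabs on the left (+y).

```bash
cat >> h.py <<'E'
def tub():
    c=np.array([(72,130),(392,80),(435,328),(112,380)])
    uv=(c+.5)/5-.5+[300,190]; P=plane('top',uv,.15)
    ex=(P[0]+P[1]-P[2]-P[3]);ex/=np.linalg.norm(ex);ey=np.array([-ex[1],ex[0],0])
    return P,P.mean(0)*[1,1,0]+[0,0,.085],np.c_[ex,ey,[0,0,1]]
E
python3 - <<'E'
from h import *
P,o,R=tub();print(P.round(4).tolist(),o.round(4),np.arctan2(R[1,0],R[0,0]))
e=lambda c,off:(np.array(c,float)+.5)/5-.5+off
print('jar',plane('top',e([(242,183)],[300,190]),.196).round(4))
C=plane('top',e([(612-550,80),(734-550,130)],[195,195]),.095);print('clip',C.round(4).tolist(),C.mean(0),np.arctan2(*(C[1]-C[0])[1::-1]))
f=lambda p:(o+R@(np.array(p)/1000)).round(4)
print('ridge',f([-91,0,67]),'bay',f([0,-30,3]),'hinge',f([60,0,60]),'lidfront',f([-50,0,65]))
# ridge via image
print('ridge img',plane('top',e([(287,425)],[300,190]),.152).round(4))
for n,uv,z in[('rollon',(178,271),.181),('cup',(138,219),.18),('pump',(90,240),.2),('comb',(447,280),.09),('tweez',(433,223),.09)]:print(n,plane('top',[uv],z).round(3))
E
```

```text
[[0.6172, 0.0063, 0.15], [0.6424, -0.139, 0.15], [0.5285, -0.1565, 0.15], [0.5034, -0.0127, 0.15]] [ 0.5729 -0.0755  0.085 ] 0.1588260500673978
jar [[ 0.5835 -0.0671  0.196 ]]
clip [[0.6393, 0.26, 0.095], [0.6157, 0.2012, 0.095]] [0.6274858  0.23062878 0.095     ] -1.9521687667515704
ridge [ 0.483  -0.0898  0.152 ] bay [ 0.5776 -0.1051  0.088 ] hinge [ 0.6321 -0.066   0.145 ] lidfront [ 0.5235 -0.0834  0.15  ]
ridge img [[ 0.484 -0.09   0.152]]
rollon [[0.484 0.297 0.181]]
cup [[0.597 0.391 0.18 ]]
pump [[0.545 0.481 0.2  ]]
comb [[ 0.482 -0.305  0.09 ]]
tweez [[ 0.617 -0.278  0.09 ]]
```

```bash
cat >> h.py <<'E'
def go(p,yaw=None):
    s=state();R=np.array(s['tool_rot']);d=R.T@(np.array(p)-s['tcp_pos'])*1000
    y=np.arctan2(R[1,1],R[0,1]);t=0 if yaw is None else -((yaw-y+np.pi/2)%np.pi-np.pi/2)
    print('t',round(s['clock'],2),'tcp',np.round(s['tcp_pos'],4),'yaw_y',round(y,3),'F',np.round(s['force'],1),'w',round(s['gripper_width'],3),'shift',d.round(1),'turn',round(t,3),'q7',round(s['q'][6],2))
E
python3 -c "
from h import *
go([.5835,-.067,.33],.159)"
```

```text
t 0.1 tcp [0.2061 0.6159 0.209 ] yaw_y 1.248 F [-0.3  0.3 -0.8] w 1.003 shift [-574.6 -528.1 -120. ] turn 1.089 q7 -0.06
```

```bash
python3 -m jog '[[[0,0,-60,0,85],[0,0,-120,0.1,85],[-40,-37,-120,0.2,85],[-82,-75,-120,0.3,85],[-124,-114,-120,0.4,85],[-166,-152,-120,0.5,85],[-208,-191,-120,0.6,85],[-250,-230,-120,0.7,85],[-292,-268,-120,0.8,85],[-334,-307,-120,0.9,85]]]' 40
python3 -c "
from h import *
go([.5835,-.067,.30],.159)"
```

```text
clock: 1.35
tcp_pos: [0.4261, 0.2175, 0.3298]
tool_rot: [[-0.338, 0.941, -0.0], [0.941, 0.338, 0.0], [0.0, -0.0, -1.0]]
force: [0.5, -0.1, 0.1]
gripper_width: 0.998
finger_force: 0.0
t 1.35 tcp [0.4261 0.2175 0.3298] yaw_y 0.345 F [ 0.5 -0.1  0.1] w 0.998 shift [-321.    52.    29.7] turn 0.186 q7 -0.21
```

```bash
python3 -m jog '[[[-55,9,0,0.03,85],[-110,18,0,0.06,85],[-165,27,0,0.09,85],[-220,36,10,0.12,85],[-275,45,20,0.15,85],[-310,50,30,0.186,85],[-321,52,30,0.186,85],[-321,52,30,0.186,85],[-321,52,30,0.186,85]]]'
python3 - <<'E'
from h import *
i,d=grab_frame('side');c=proj('side',[.5835,-.067,.19])[0].astype(int);print(c)
cv2.imwrite('pics/s1.png',cv2.resize(i[c[1]-80:c[1]+60,c[0]-90:c[0]+90,::-1],None,fx=4,fy=4,interpolation=cv2.INTER_CUBIC))
go([.5835,-.067,.16],.159)
E
```

```text
clock: 2.48
tcp_pos: [0.5839, -0.0626, 0.3004]
tool_rot: [[-0.164, 0.986, 0.0], [0.986, 0.164, 0.001], [0.001, 0.001, -1.0]]
force: [-0.8, -0.0, 0.1]
gripper_width: 0.995
finger_force: 0.0
[340 236]
t 2.52 tcp [ 0.5839 -0.0626  0.3004] yaw_y 0.165 F [0.2 0.1 0.2] w 0.997 shift [ -4.4  -1.2 140.4] turn 0.006 q7 0.32
```

View pics/s1.png

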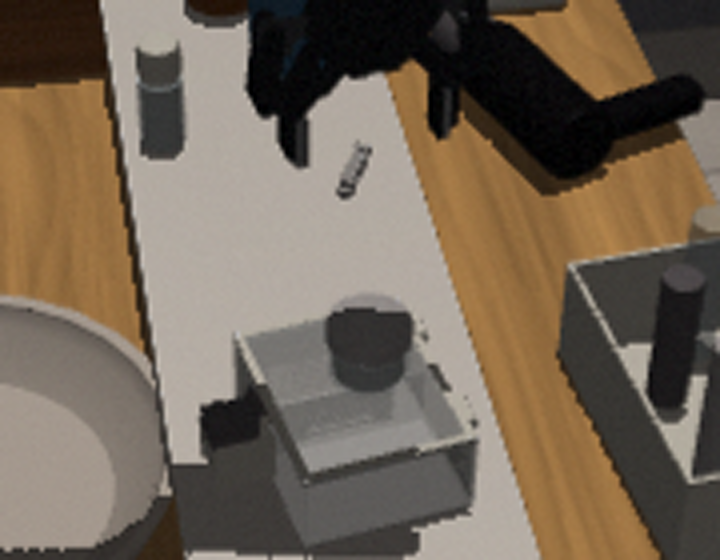

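The fingers hang above and astride the jar. The cap shows at about (370,320) in the crop, which is where I projected it, so I'll go down.

```bash
python3 -m jog '[[[-4,-1,40,0,85],[-4,-1,80,0,85],[-4,-1,110,0,85],[-4,-1,128,0,85],[-4,-1,140,0,85],[-4,-1,140,0,85],[-4,-1,140,0,50],[-4,-1,140,0,50],[-4,-1,140,0,50],[-4,-1,140,0,50]]]' 30
python3 -c "
from h import *
go([.52,.11,.096],.159)"
```

```text
clock: 3.78
tcp_pos: [0.5847, -0.0689, 0.1616]
tool_rot: [[-0.161, 0.987, 0.003], [0.987, 0.161, 0.0], [-0.0, 0.003, -1.0]]
force: [0.1, 0.9, 5.5]
gripper_width: 0.661
finger_force: 31.7
t 3.77 tcp [ 0.5847 -0.0689  0.1616] yaw_y 0.162 F [0.1 0.9 5.5] w 0.661 shift [187.  -35.2  65.5] turn 0.003 q7 0.36
```

```bash
python3 -m jog '[[[0,0,-15,0,50],[0,0,-40,0,50],[0,0,-60,0,50],[20,-4,-70,0,50],[50,-9,-70,0,50],[90,-17,-70,0,50],[130,-24,-70,0,50],[165,-31,-70,0,50],[187,-35,-70,0,50],[187,-35,-70,0,50]]]'
python3 -m jog '[[[0,0,30,0,50],[0,0,60,0,50],[0,0,90,0,50],[0,0,110,0,50],[0,0,120,0,50],[0,0,125,0,50],[0,0,125,0,50]]]'
python3 - <<'E'
from h import *
go([.52,.11,.096],.159)
i,d=grab_frame('side');c=proj('side',[.52,.11,.11])[0].astype(int);print(c)
cv2.imwrite('pics/s2.png',cv2.resize(i[c[1]-60:c[1]+80,c[0]-90:c[0]+90,::-1],None,fx=4,fy=4,interpolation=cv2.INTER_CUBIC))
E
```

```text
clock: 5.03
tcp_pos: [0.5182, 0.112, 0.2303]
tool_rot: [[-0.165, 0.986, -0.0], [0.986, 0.165, 0.001], [0.001, -0.0, -1.0]]
force: [-0.4, -1.0, -2.1]
gripper_width: 0.655
finger_force: 32.4
clock: 5.9
tcp_pos: [0.5193, 0.1098, 0.1054]
tool_rot: [[-0.161, 0.987, 0.001], [0.987, 0.161, 0.0], [-0.0, 0.001, -1.0]]
force: [0.4, 1.0, -1.2]
gripper_width: 0.659
finger_force: 32.5
t 5.9 tcp [0.5193 0.1098 0.1054] yaw_y 0.161 F [ 0.4  1.  -1.2] w 0.659 shift [0.1 0.7 9.4] turn 0.002 q7 -0.02
[308 220]
```

View pics/s2.png

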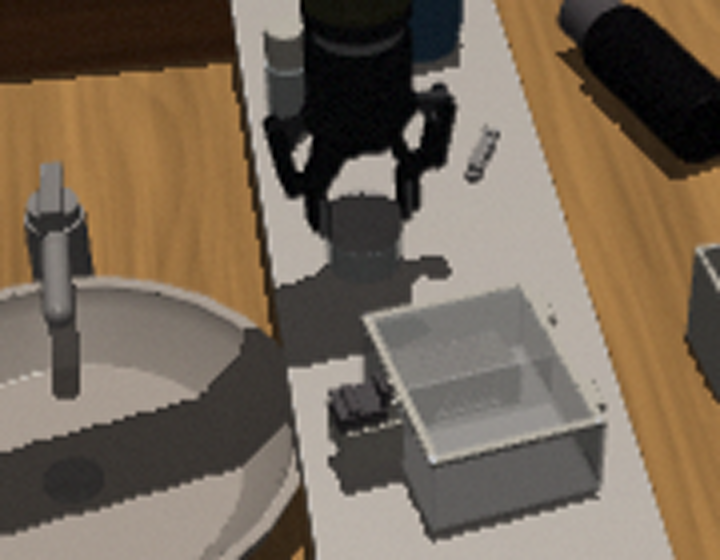

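The jar hangs upright in the fingers, at about (365,240) in the crop, with the lid still shut. I'll lower it slowly.

```bash
python3 -m jog '[[[0,0,3,0,50],[0,0,6,0,50],[0,0,8,0,50],[0,0,8,0,50]]]'
python3 -m jog '[[[0,0,1,0,50],[0,0,1.5,0,50],[0,0,1.5,0,50]]]'
```

```text
clock: 6.45
tcp_pos: [0.5189, 0.1102, 0.0973]
tool_rot: [[-0.161, 0.987, -0.0], [0.987, 0.161, 0.0], [0.0, 0.0, -1.0]]
force: [-1.4, -0.2, 1.8]
gripper_width: 0.659
finger_force: 32.7
clock: 6.82
tcp_pos: [0.519, 0.1103, 0.0972]
tool_rot: [[-0.161, 0.987, -0.0], [0.987, 0.161, 0.001], [0.001, 0.0, -1.0]]
force: [-3.7, -1.0, 10.9]
gripper_width: 0.66
finger_force: 33.6
```

```bash
python3 -m jog '[[[0,0,-1,0,50],[0,0,-1,0,64],[0,0,-1,0,85],[0,0,-1,0,85],[0,0,-1,0,85],[0,0,-1,0,85],[0,0,-25,0,85],[0,0,-60,0,85],[0,0,-100,0,85],[0,0,-100,0,85]]]'
python3 -c "
from h import *
go([.483,-.0898,.20],.159)"
```

```text
clock: 8.07
tcp_pos: [0.5212, 0.1106, 0.199]
tool_rot: [[-0.161, 0.987, 0.006], [0.987, 0.161, 0.003], [0.002, 0.007, -1.0]]
force: [-0.0, -0.9, -0.9]
gripper_width: 0.999
finger_force: 0.0
t 8.07 tcp [0.5212 0.1106 0.199 ] yaw_y 0.162 F [-0.  -0.9 -0.9] w 0.999 shift [-191.6  -70.    -1.8] turn 0.003 q7 -0.06
```

```bash
python3 -m jog '[[[-30,-12,-10,0,40],[-70,-27,-10,0,0],[-110,-42,-10,0,0],[-150,-57,-10,0,0],[-180,-68,0,0,0],[-192,-74,0,0,0],[-192,-74,15,0,0],[-192,-74,26,0,0],[-192,-74,31,0,0],[-192,-74,31,0,0]]]'
python3 - <<'E'
from h import *
go([.479,-.0905,.152],.159)
i,d=grab_frame('side');c=proj('side',[.50,0,.11])[0].astype(int)
cv2.imwrite('pics/s3.png',cv2.resize(i[c[1]-70:c[1]+70,c[0]-80:c[0]+100,::-1],None,fx=4,fy=4,interpolation=cv2.INTER_CUBIC))
E
```

```text
clock: 9.32
tcp_pos: [0.4767, -0.0905, 0.1639]
tool_rot: [[-0.163, 0.987, -0.001], [0.987, 0.163, -0.0], [-0.0, -0.001, -1.0]]
force: [-0.4, 1.5, 0.6]
gripper_width: -0.0
finger_force: 0.0
t 9.32 tcp [ 0.4767 -0.0905  0.1639] yaw_y 0.163 F [-0.4  1.5  0.6] w -0.0 shift [-0.3  2.3 11.9] turn 0.004 q7 0.29
```

View pics/s3.png

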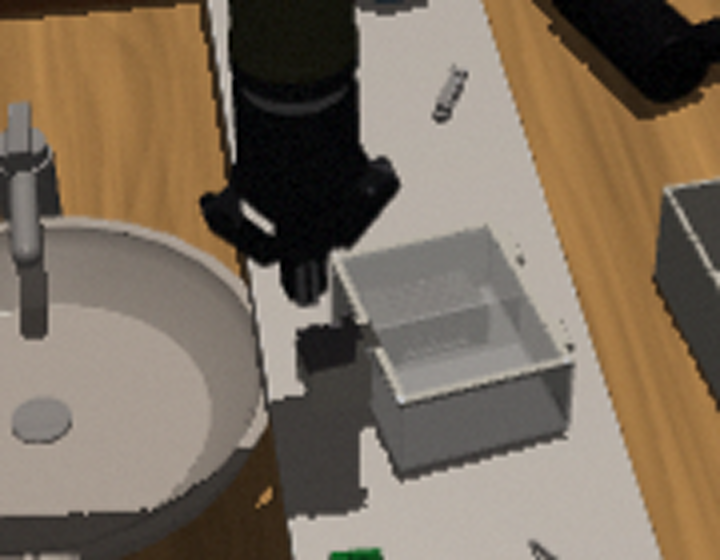

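```bash
python3 - <<'E'
from h import *
P,o,R=tub();c=proj('side',[.50,0,.11])[0].astype(int)
f=lambda p:((proj('side',p)[0]-c+[80,70])*4).round()
print('tcp',f(state()['tcp_pos']))
for p in [(-91,0,67),(-91,16,67),(-91,-16,67),(-102,18,60),(-102,-18,60),(-60,75,65),(-60,-75,65),(60,-75,65),(60,75,65)]:print(p,f(o+R@(np.array(p)/1000)))
i=cv2.imread('pics/s3.png')[280:420,270:400];cv2.imwrite('pics/s3b.png',cv2.resize(cv2.convertScaleAbs(i,alpha=2.5,beta=20),None,fx=4,fy=4))
E
```

```text
tcp [302. 318.]
(-91, 0, 67) [312. 330.]
(-91, 16, 67) [305. 314.]
(-91, -16, 67) [319. 346.]
(-102, 18, 60) [289. 323.]
(-102, -18, 60) [304. 360.]
(-60, 75, 65) [325. 250.]
(-60, -75, 65) [392. 399.]
(60, -75, 65) [568. 358.]
(60, 75, 65) [489. 215.]
```

View pics/s3b.png

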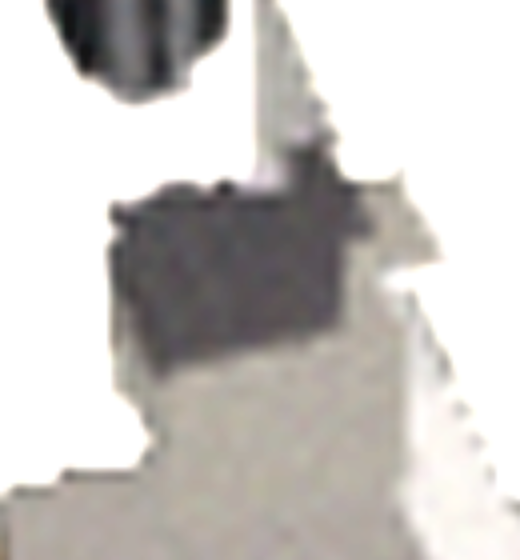

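The magnified button spans (110–345,190–370), and the fingertip is above and to its left. The fingertip sits higher than I projected, so I'll check its position by depth.

```bash
cat >> h.py <<'E'
def cloud(n,d,box):
    u0,v0,u1,v1=box;u,v=np.meshgrid(np.arange(u0,u1),np.arange(v0,v1));o,r=ray(n,np.c_[u.ravel(),v.ravel()])
    return (o+r*d[v0:v1,u0:u1].ravel()[:,None]).reshape(v1-v0,u1-u0,3)
E
python3 - <<'E'
from h import *
c=proj('side',[.50,0,.11])[0].astype(int)-[80,70]
i,d=grab_frame('side')
X=cloud('side',d,(c[0]+66,c[1]+55,c[0]+96,c[1]+97))
def rows(col): 
    for k in range(0,42,2): print(55+k,(X[k,col-66]*1000).round().astype(int),end=' ')
    print()
rows(76);rows(82)
i,dt=grab_frame('top');p=proj('top',[.483,-.09,.152])[0].astype(int);print(p)
Y=cloud('top',dt,(p[0]-12,p[1]-14,p[0]+13,p[1]+12));print((Y[::2,::2,2]*1000).round().astype(int))
cv2.imwrite('pics/t3.png',i[:,:,::-1])
E
```

```text
55 [482 -84 243] 57 [481 -86 238] 59 [481 -88 233] 61 [480 -93 231] 63 [480 -95 226] 65 [ 479 -100  223] 67 [ 478 -103  219] 69 [ 478 -102  212] 71 [ 478 -101  204] 73 [ 478 -104  200] 75 [ 477 -106  195] 77 [487   6  82] 79 [486  -2  82] 81 [485 -11  83] 83 [479 -80 142] 85 [478 -90 143] 87 [ 476 -104  151] 89 [ 476 -100  139] 91 [476 -98 130] 93 [476 -93 117] 95 [476 -95 111] 
55 [ 494 -106  260] 57 [ 494 -109  256] 59 [495 -98 240] 61 [ 494 -105  239] 63 [495 -96 225] 65 [504 -15 144] 67 [504 -13 135] 69 [509  35  84] 71 [507  25  86] 73 [507  21  81] 75 [505   9  84] 77 [504   2  84] 79 [503  -5  82] 81 [495 -81 147] 83 [494 -88 147] 85 [493 -96 148] 87 [ 492 -101  145] 89 [ 492 -104  141] 91 [ 491 -110  139] 93 [ 491 -109  130] 95 [ 490 -116  130] 
[356 275]
[[ 152  150  358  557  570  581  602  599  600  600  598  598  593]
 [ 150  145  377  554  566  589  602  599  599  598  599  600  594]
 [ 115  114  378  554  562  592  600  599  599  599  599  600  596]
 [  84  321  358  552  556  596  600  599  600  596  601  600  596]
 [  88  319  359  523  562  600  599  598  600  600  601  598  599]
 [  82   88  352  526  569  597  598  598  598  601  599  596  599]
 [  84   89  344  530  573  597  598  598  598  597  600  597  601]
 [  83   87  330  536  579  597  597  596  597  599  599  598  600]
 [  85   85  109  542  582  597  596  596  597  598  599  600  601]
 [  85   87  100  549  587  594  596  595  595  598 1254  600  603]
 [  87   82   86  553  591  591  594  594  595  599  600  602  605]
 [  87   89   88  558  590  590  590  593  598  599  601  603  604]
 [  83   86   83  562  588  587  591  593  599  600  602  604  605]]
```

```bash
python3 -m jog '[[[0,5.5,0,0,0],[0,5.5,4,0,0],[0,5.5,8,0,0],[0,5.5,8,0,0]]]'
python3 -m jog '[[[0,0,2,0,0],[0,0,4,0,0],[0,0,4,0,0]]]'
python3 -m jog '[[[0,0,2,0,0],[0,0,2,0,0]]]'
```

```text
clock: 9.98
tcp_pos: [0.4818, -0.0904, 0.156]
tool_rot: [[-0.161, 0.987, -0.001], [0.987, 0.161, -0.0], [0.0, -0.001, -1.0]]
force: [0.3, 1.0, 0.4]
gripper_width: -0.004
finger_force: 0.0
clock: 10.35
tcp_pos: [0.4821, -0.0904, 0.1524]
tool_rot: [[-0.161, 0.987, -0.0], [0.987, 0.161, 0.0], [0.0, -0.0, -1.0]]
force: [0.1, 0.3, -0.1]
gripper_width: -0.002
finger_force: 0.0
clock: 10.6
tcp_pos: [0.4822, -0.0904, 0.1504]
tool_rot: [[-0.161, 0.987, -0.0], [0.987, 0.161, 0.0], [0.0, -0.0, -1.0]]
force: [-0.0, -1.4, 0.1]
gripper_width: 0.001
finger_force: 0.0
```

```bash
python3 -m jog '[[[0,0,2,0,0],[0,0,4,0,0],[0,0,4,0,0]]]'
python3 - <<'E'
from h import *
go([.483,-.09,.15])
i,d=grab_frame('side');c=proj('side',[.50,-.05,.15])[0].astype(int)
cv2.imwrite('pics/s4.png',cv2.resize(cv2.convertScaleAbs(i[c[1]-80:c[1]+60,c[0]-80:c[0]+100,::-1],alpha=1.5,beta=15),None,fx=4,fy=4,interpolation=cv2.INTER_CUBIC))
E
```

```text
clock: 10.98
tcp_pos: [0.4821, -0.0904, 0.1463]
tool_rot: [[-0.161, 0.987, -0.0], [0.987, 0.161, -0.0], [0.0, -0.0, -1.0]]
force: [1.0, -0.1, 0.2]
gripper_width: 0.0
finger_force: 0.0
t 10.97 tcp [ 0.4821 -0.0904  0.1463] yaw_y 0.162 F [ 1.  -0.1  0.2] w 0.0 shift [ 0.3  0.9 -3.7] turn 0 q7 0.31
```

View pics/s4.png

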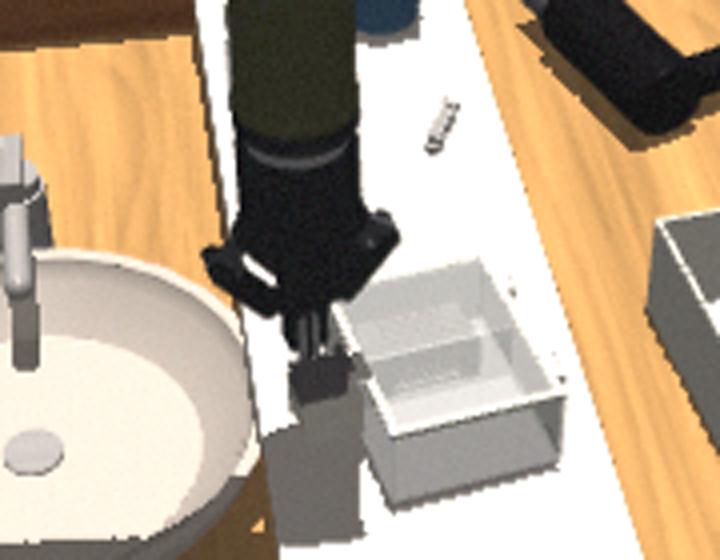

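The shut fingertip, at about (308,345) in the crop, is still a little above the button at (320,375), and the lid is shut. I'll keep lowering in small steps.

```bash
for k in 1; do python3 -m jog '[[[0,2,2,0,0],[0,2,4,0,0],[0,2,4,0,0]]]'; python3 -m jog '[[[0,0,2,0,0],[0,0,4,0,0],[0,0,4,0,0]]]'; done; python3 - <<'E'
from h import *
i,d=grab_frame('side');P,o,R=tub()
p=proj('side',o+R@[-.05,0,.065])[0].astype(int);print(p)
X=cloud('side',d,(p[0]-30,p[1]-25,p[0]-4,p[1]+15))
for col in (10,14,18):
  for k in range(0,40,2): print((X[k,col]*1000).round().astype(int),end=' ')
  print()
E
```

```text
clock: 11.4
tcp_pos: [0.4841, -0.0901, 0.1423]
tool_rot: [[-0.161, 0.987, -0.0], [0.987, 0.161, -0.0], [0.0, -0.0, -1.0]]
force: [0.4, -0.2, 0.1]
gripper_width: -0.003
finger_force: 0.0
clock: 11.78
tcp_pos: [0.4841, -0.0901, 0.1383]
tool_rot: [[-0.161, 0.987, -0.0], [0.987, 0.161, 0.0], [0.0, -0.0, -1.0]]
force: [0.2, 0.6, 0.8]
gripper_width: -0.004
finger_force: 0.0
[318 254]
[ 470 -106  267] [ 469 -108  262] [ 469 -109  256] [ 469 -103  244] [ 469 -105  239] [470 -92 222] [470 -88 211] [469 -97 212] [ 468 -100  208] [ 468 -104  205] [477  18  85] [476   5  89] [475   0  86] [475  -6  83] [474 -11  80] [473 -21  82] [472 -30  84] [471 -38  83] [470 -45  82] [469 -53  83] 
[ 479 -108  266] [ 479 -108  261] [ 478 -116  261] [ 478 -113  252] [ 479 -107  240] [ 479 -106  233] [ 478 -111  230] [ 478 -105  218] [ 478 -104  210] [ 478 -107  206] [478 -97 190] [ 478 -101  187] [ 477 -101  180] [ 477 -101  173] [478 -84 149] [478 -88 146] [477 -98 148] [476 -99 142] [ 476 -104  139] [477 -92 120] 
[490 -99 257] [ 490 -101  253] [ 489 -106  251] [ 489 -102  240] [ 489 -101  233] [491 -81 208] [490 -88 207] [489 -97 209] [489 -98 203] [489 -98 196] [ 488 -103  194] [ 488 -104  188] [ 488 -101  178] [ 488 -100  170] [ 487 -103  166] [488 -92 148] [ 487 -105  153] [ 486 -106  147] [ 486 -107  141] [ 486 -109  135]
```

```bash
python3 -m jog '[[[0,0,2,0,0],[0,0,4,0,0],[0,0,6,0,0],[0,0,6,0,0]]]';python3 -m jog '[[[0,0,2,0,0],[0,0,4,0,0],[0,0,4,0,0]]]'; python3 -m jog '[[[0,0,2,0,0],[0,0,3,0,0],[0,0,3,0,0]]]'
```

```text
clock: 12.32
tcp_pos: [0.4841, -0.0901, 0.1323]
tool_rot: [[-0.161, 0.987, -0.0], [0.987, 0.161, -0.0], [0.0, -0.0, -1.0]]
force: [-0.1, 0.3, 0.9]
gripper_width: -0.001
finger_force: 0.0
clock: 12.7
tcp_pos: [0.4838, -0.0903, 0.1284]
tool_rot: [[-0.161, 0.987, -0.001], [0.987, 0.161, -0.0], [0.0, -0.001, -1.0]]
force: [-2.2, 0.0, 4.3]
gripper_width: 0.003
finger_force: 1.8
clock: 13.08
tcp_pos: [0.4843, -0.0901, 0.1255]
tool_rot: [[-0.161, 0.987, 0.0], [0.987, 0.161, -0.0], [-0.0, 0.0, -1.0]]
force: [-2.1, -0.8, 3.3]
gripper_width: -0.0
finger_force: 1.6
```

```bash
python3 -m jog '[[[0,0,0.5,0,0],[0,0,0.5,0,0],[0,-10,-30,0,0],[0,-15,-80,0,0],[0,-15,-130,0,0],[40,-15,-130,0,30],[90,0,-130,0,30],[140,0,-130,0,30],[190,0,-130,0,30],[190,0,-130,0,30]]]'
python3 - <<'E'
from h import *
i,d=grab_frame('top');cv2.imwrite('pics/t5.png',i[:,:,::-1])
j,e=grab_frame('side')
c=np.zeros((600,800,3),np.uint8);c[:,:400]=cv2.resize(i[175:325,260:360],(400,600));c[:420,400:]=cv2.resize(j[150:360,240:440],(400,420))
cv2.imwrite('pics/c5.png',c[:,:,::-1])
go([.6275,.2306,.15],-.381)
E
```

```text
clock: 14.32
tcp_pos: [0.4529, 0.1025, 0.255]
tool_rot: [[-0.17, 0.985, 0.001], [0.985, 0.17, 0.001], [0.001, 0.001, -1.0]]
force: [-0.1, -0.8, -1.3]
gripper_width: 0.354
finger_force: 0.0
t 14.43 tcp [0.4539 0.0977 0.2553] yaw_y 0.163 F [-0.  -0.   0.1] w 0.349 shift [103.  192.8 105.4] turn 0.544 q7 -0.15
```

View pics/c5.png

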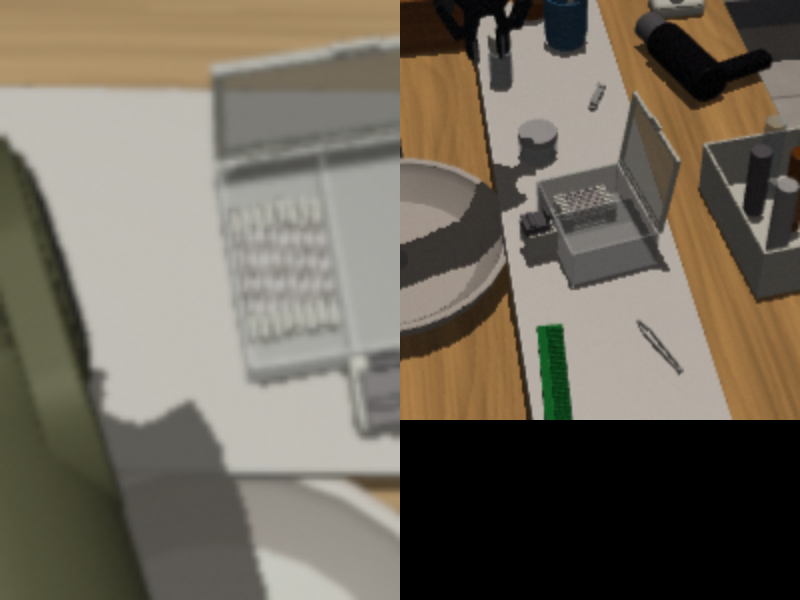

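The lid is right up, the jar stands upright on the shelf at (537,145) in the crop, and the clipper is at (597,95). The arm is clear of them all. Next I'll check the clipper's position from the side view and grasp it.

```bash
python3 -m jog '[[[15,28,0,0.09,30],[30,56,0,0.18,30],[45,84,0,0.27,30],[60,112,0,0.36,30],[75,140,20,0.45,30],[90,168,40,0.54,30],[103,193,60,0.544,30],[103,193,60,0.544,30],[103,193,60,0.544,30]]]'
python3 - <<'E'
from h import *
i=cv2.imread('pics/top0.png');j=cv2.imread('pics/side0.png')
for n,im,(u,v) in(('top',i,(219,215)),('side',j,(338,198))):
    g=cv2.cvtColor(im,6)[v-14:v+15,u-18:u+19].astype(float);bg=np.median(g)
    m=(abs(g-bg)>18).astype(np.uint8)
    k,l,s,ce=cv2.connectedComponentsWithStats(m);b=1+np.argmax(s[1:,4]);
    pts=np.argwhere(l==b)[:,::-1]+[u-18,v-14];(c,wh,a)=cv2.minAreaRect(pts.astype(np.float32))
    P=plane(n,pts,.092);w,V=np.linalg.eigh(np.cov(P[:,:2].T));print(n,s[b],P.mean(0).round(4),np.arctan2(V[1,1],V[0,1]),(P.min(0)).round(3),P.max(0).round(3))
go([.6275,.2306,.075],-.381)
E
```

```text
clock: 15.55
tcp_pos: [0.628, 0.2283, 0.196]
tool_rot: [[0.375, 0.927, 0.001], [0.927, -0.375, -0.001], [-0.001, 0.001, -1.0]]
force: [0.4, -1.3, 0.9]
gripper_width: 0.35
finger_force: 0.0
top [  6   8  25  15 117] [0.6269 0.231  0.092 ] 1.1355083605253078 [0.61  0.203 0.092] [0.644 0.26  0.092]
side [29  0  8 23 98] [0.6864 0.2511 0.092 ] 1.469045885618687 [0.678 0.177 0.092] [0.702 0.295 0.092]
t 15.55 tcp [0.628  0.2283 0.196 ] yaw_y -0.384 F [ 0.4 -1.3  0.9] w 0.35 shift [  2.   -1.5 121. ] turn -0.003 q7 -0.65
```

```bash
python3 -m jog '[[[2,-1.5,30,0.03,30],[2,-1.5,60,0.03,30],[2,-1.5,90,0.03,30],[2,-1.5,110,0.03,30],[2,-1.5,121,0.03,30],[2,-1.5,121,0.03,30]]]'
python3 -m jog '[[[0,0,3,0,30],[0,0,6,0,30],[0,0,6,0,30]]]'
```

```text
clock: 16.3
tcp_pos: [0.6268, 0.2324, 0.0746]
tool_rot: [[0.401, 0.916, -0.0], [0.916, -0.401, -0.0], [-0.0, -0.0, -1.0]]
force: [0.2, -0.2, 1.4]
gripper_width: 0.351
finger_force: 0.0
clock: 16.68
tcp_pos: [0.6269, 0.2327, 0.0687]
tool_rot: [[0.4, 0.916, 0.0], [0.916, -0.4, 0.0], [0.0, 0.0, -1.0]]
force: [1.1, 1.0, 0.5]
gripper_width: 0.351
finger_force: 0.0
```

```bash
python3 -m jog '[[[0,0,0,0,0],[0,0,0,0,0],[0,0,0,0,0],[0,0,0,0,0],[0,0,0,0,0]]]' 30
```

```text
clock: 17.3
tcp_pos: [0.6271, 0.2327, 0.0689]
tool_rot: [[0.4, 0.916, 0.001], [0.916, -0.4, 0.0], [0.001, 0.0, -1.0]]
force: [-0.4, -0.2, 2.5]
gripper_width: 0.128
finger_force: 31.2
```

```bash
python3 -m jog '[[[0,0,-30,0,0],[0,0,-70,0,0],[0,0,-110,0,0],[0,0,-125,0,0],[0,0,-125,0,0]]]'
python3 - <<'E'
from h import *
P,o,R=tub()
go([.545,.10,.195],.159);t=o+R@[-.005,-.030,0];print(t)
go([.545,-.09,.195],.159)
go([t[0],t[1],.195],.159)
E
```

```text
clock: 17.92
tcp_pos: [0.627, 0.2327, 0.1937]
tool_rot: [[0.4, 0.916, 0.001], [0.916, -0.4, 0.0], [0.001, 0.001, -1.0]]
force: [-0.1, 0.6, -1.7]
gripper_width: 0.13
finger_force: 30.9
t 17.93 tcp [0.627  0.2327 0.1937] yaw_y -0.412 F [-0.1  0.6 -1.7] w 0.13 shift [-154.4  -22.    -1.5] turn -0.571 q7 -0.68
[ 0.57268264 -0.10586723  0.085     ]
t 17.93 tcp [0.627  0.2327 0.1937] yaw_y -0.412 F [-0.1  0.6 -1.7] w 0.13 shift [-328.5   54.1   -1.6] turn -0.571 q7 -0.68
t 17.93 tcp [0.627  0.2327 0.1937] yaw_y -0.412 F [-0.1  0.6 -1.7] w 0.13 shift [-332.    85.8   -1.5] turn -0.571 q7 -0.68
```

```bash
python3 -m jog '[[[-40,-6,0,-0.1,0],[-80,-12,0,-0.2,0],[-118,-18,0,-0.3,0],[-154,-22,0,-0.4,0],[-200,-2,0,-0.5,0],[-245,17,0,-0.571,0],[-290,37,0,-0.571,0],[-328,54,0,-0.571,0],[-332,86,0,-0.571,0],[-332,86,0,-0.571,0]]]'
python3 - <<'E'
from h import *
go([.5727,-.1059,.080],.159)
i,d=grab_frame('side');cv2.imwrite('pics/s6.png',cv2.resize(i[150:330,240:440,::-1],(660,594),interpolation=cv2.INTER_CUBIC))
E
```

```text
clock: 19.18
tcp_pos: [0.5721, -0.1076, 0.1909]
tool_rot: [[-0.156, 0.988, -0.004], [0.988, 0.156, -0.002], [-0.001, -0.004, -1.0]]
force: [-0.2, 1.0, -0.6]
gripper_width: 0.129
finger_force: 30.9
t 19.18 tcp [ 0.5721 -0.1076  0.1909] yaw_y 0.156 F [-0.2  1.  -0.6] w 0.129 shift [  1.7   1.2 110.9] turn -0.003 q7 0.4
```

View pics/s6.png

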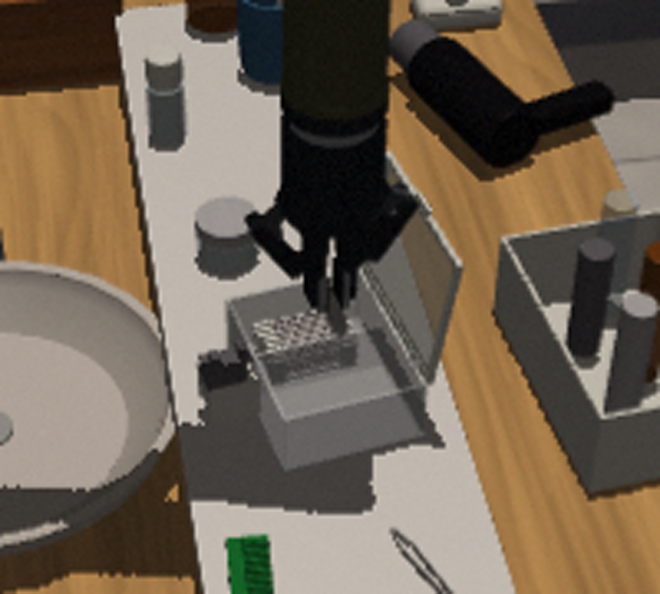

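The clipper hangs below the fingers at about (338,320), over the tub, and the lid is upright behind the hand. I'll lower it into the compartment.

```bash
python3 -m jog '[[[1.5,-2,30,0,0],[1.5,-2,60,0,0],[1.5,-2,80,0,0],[1.5,-2,95,0,0],[1.5,-2,104,0,0],[1.5,-2,104,0,0]]]'
python3 -m jog '[[[0,0,4,0,0],[0,0,7,0,0],[0,0,7,0,0]]]'
```

```text
clock: 19.98
tcp_pos: [0.57, -0.1045, 0.089]
tool_rot: [[-0.159, 0.987, -0.001], [0.987, 0.159, 0.0], [0.0, -0.001, -1.0]]
force: [0.7, 0.0, 0.4]
gripper_width: 0.126
finger_force: 30.9
clock: 20.35
tcp_pos: [0.5705, -0.1049, 0.0825]
tool_rot: [[-0.158, 0.987, 0.0], [0.987, 0.158, 0.0], [0.0, 0.0, -1.0]]
force: [0.2, 0.3, -0.5]
gripper_width: 0.126
finger_force: 30.9
```

```bash
python3 -m jog '[[[0,0,4,0,0],[0,0,7,0,0],[0,0,7,0,0],[0,0,7,0,25],[0,0,7,0,25],[0,0,7,0,25],[0,0,0,0,25],[0,0,-30,0,25],[0,0,-70,0,25],[0,0,-110,0,25]]]'
python3 - <<'E'
from h import *
P,o,R=tub()
print((o+R@[.06,0,.06]).round(3))
s=state();print(R.T@(s['tcp_pos']-o))
import math
a=1.72
for r in(0.06,.11,.12):print('lid outer pt tub',60-r*1000*math.cos(a)+5*math.sin(a),60+r*1000*math.sin(a)+5*math.cos(a))
go(o+R@[-.005,-.03,.2],.159)
E
```

```text
clock: 21.6
tcp_pos: [0.5704, -0.105, 0.1942]
tool_rot: [[-0.158, 0.987, 0.0], [0.987, 0.158, 0.0], [-0.0, 0.0, -1.0]]
force: [0.8, -0.5, 0.3]
gripper_width: 0.292
finger_force: 0.0
[ 0.632 -0.066  0.145]
[-0.00710426 -0.02873845  0.10924876]
lid outer pt tub 73.86349084630533 118.59013245892527
lid outer pt tub 81.29602585987351 168.03462075916036
lid outer pt tub 82.78253286258715 177.92351841920737
t 21.6 tcp [ 0.5704 -0.105   0.1942] yaw_y 0.159 F [ 0.8 -0.5  0.3] w 0.292 shift [ -1.3   2.1 -90.8] turn -0.0 q7 0.4
```

```bash
python3 -m jog '[[[0,0,-60,0,0],[0,0,-110,0,0],[15,20,-115,0,0],[29,60,-115,0,0],[29,105,-115,0,0],[29,140,-115,0,0],[29,152,-115,0,0],[29,152,-115,0,0]]]'
python3 - <<'E'
from h import *
P,o,R=tub();s=state();print('tub mm',(R.T@(s['tcp_pos']-o)*1000).round(1))
i,d=grab_frame('top');p=proj('top',o+R@[0,-.03,.01])[0].astype(int);print(p)
g=cv2.cvtColor(i,7)[p[1]-20:p[1]+21,p[0]-16:p[0]+17];print(g[::2,::1])
j,e=grab_frame('side')
cv2.imwrite('pics/t6.png',i[:,:,::-1]);cv2.imwrite('pics/s7.png',j[:,:,::-1])
E
```

```text
clock: 22.6
tcp_pos: [0.7164, -0.0519, 0.3069]
tool_rot: [[-0.159, 0.987, -0.001], [0.987, 0.159, -0.001], [-0.001, -0.001, -1.0]]
force: [-0.3, 0.1, 0.2]
gripper_width: -0.0
finger_force: 0.0
tub mm [145.4   0.5 221.9]
[360 238]
[[ 77  76  75  74  73  73  72  70  69  68  67  64  63  61  59  57  53  49
   48  78 129 159 164 166 165 165 165 165 165 165 163 152 127]
 [ 77  76  75  75  73  72  70  70  69  68  65  64  63  61  58  55  53  48
   49  94 148 164 166 165 166 165 165 165 165 165 164 159 141]
 [ 76  75  74  73  72  71  71  70  68  67  65  64  61  58  57  54  51  49
   67 117 156 165 166 165 166 165 165 165 165 165 165 162 147]
 [ 76  75  75  73  72  71  70  69  68  66  64  63  61  57  54  53  49  48
   83 138 161 166 166 166 167 165 166 166 166 165 165 163 154]
 [ 75  74  73  73  72  70  70  68  67  65  64  63  61  58  54  53  49  56
  104 153 165 166 166 166 166 166 166 165 166 166 165 165 160]
 [ 75  74  73  71  71  71  69  68  66  66  64  62  58  57  53  51  49  78
  131 159 166 166 166 166 166 166 166 166 166 166 166 166 162]
 [ 75  74  73  72  71  70  69  66  66  65  62  6
[... 1307 characters left out ...]
8 167 167 167]
 [ 71  69  69  68  66  64  63  61  58  55  52  49  51  96 151 167 169 169
  169 168 168 168 168 167 168 168 168 168 167 167 168 167 167]
 [ 71  70  68  67  64  64  61  60  56  55  51  48  62 113 157 168 169 169
  170 169 169 168 168 168 168 167 168 168 167 167 167 168 167]
 [ 70  69  68  67  64  65  61  57  57  54  51  49  86 141 165 169 169 170
  169 169 169 169 168 168 168 168 168 167 168 168 167 167 167]
 [ 68  68  67  64  65  62  60  58  53  52  48  55 104 156 169 169 169 169
  169 169 169 169 169 169 168 168 168 168 168 169 169 170 170]
 [ 69  67  67  65  63  62  60  57  54  50  49  77 131 162 170 170 169 171
  171 171 172 173 174 176 177 176 176 177 177 177 175 170 167]]
```

The numbers show the clipper lying across the middle of the compartment. Now the lid: I'll go down behind it and push it over along an arc.

```bash
python3 -m jog '[[[0,0,45,0,0],[0,0,80,0,0],[0,0,93,0,0],[0,-30,93,0,0],[0,-55,93,0,0],[0,-75,93,0,0],[0,-90,93,0,0],[0,-105,93,0,0],[0,-105,93,0,0]]]'
python3 - <<'E'
from h import *
P,o,R=tub();s=state();print('tub mm',(R.T@(s['tcp_pos']-o)*1000).round(1))
j,e=grab_frame('side')
# lid: depth points in tub frame above rim
X=cloud('side',e,(280,170,400,290)).reshape(-1,3);T=(X-o)@R*1000
m=(abs(T[:,1]+60)<12)&(T[:,2]>75)&(T[:,0]>-80)&(T[:,0]<120)&(T[:,2]<200);q=T[m];print(q[np.argsort(q[:,2])][::max(1,len(q)//12)].round())
E
```

```text
clock: 23.82
tcp_pos: [0.6122, -0.0695, 0.2166]
tool_rot: [[-0.157, 0.988, 0.003], [0.988, 0.157, 0.001], [0.001, 0.003, -1.0]]
force: [0.3, -1.2, 0.2]
gripper_width: 0.002
finger_force: 0.1
tub mm [ 39.8  -0.4 131.6]
[[ 56. -49.  77.]
 [ 50. -48.  92.]
 [ 36. -72. 127.]
 [ 29. -69. 147.]
 [ 24. -67. 161.]
 [ 21. -58. 167.]
 [ 21. -52. 169.]
 [ 21. -67. 171.]
 [ 24. -57. 172.]
 [ 23. -62. 173.]
 [ 23. -54. 173.]
 [ 23. -52. 174.]
 [ 19. -57. 176.]]
```

```bash
python3 -m jog '[[[0,-20,3,0,0],[0,-40,10,0,0],[0,-53,20,0,0],[0,-65,32,0,0],[0,-76,46,0,0],[0,-85,62,0,0],[0,-89,72,0,0],[0,-89,74,0,0],[0,-89,74,0,0]]]'
python3 - <<'E'
from h import *
P,o,R=tub();s=state();print('tub mm',(R.T@(s['tcp_pos']-o)*1000).round(1))
j,e=grab_frame('side')
X=cloud('side',e,(280,170,400,290)).reshape(-1,3);T=(X-o)@R*1000
m=(abs(T[:,1]+60)<14)&(T[:,2]>62)&(T[:,0]>-80)&(T[:,0]<120)&(T[:,2]<200);q=T[m];print(q[np.argsort(q[:,0])][::max(1,len(q)//12)].round())
E
```

```text
clock: 25.0
tcp_pos: [0.525, -0.0829, 0.1409]
tool_rot: [[-0.158, 0.987, 0.001], [0.987, 0.158, -0.0], [-0.0, 0.001, -1.0]]
force: [-0.4, 0.2, 0.1]
gripper_width: -0.002
finger_force: 0.1
tub mm [-48.4   0.2  55.9]
[[-58. -68.  75.]
 [-50. -63.  79.]
 [-40. -63.  75.]
 [-29. -71.  77.]
 [-18. -56.  73.]
 [ -8. -72.  71.]
 [  3. -66.  68.]
 [ 13. -61.  68.]
 [ 23. -71.  71.]
 [ 35. -54.  66.]
 [ 45. -57.  66.]
 [ 55. -53.  67.]]
```

Lid nearly down, so I'll press.

```bash
python3 -m jog '[[[0,0,4,0,0],[0,0,7,0,0],[0,0,9,0,0],[0,0,9,0,0]]]';python3 -m jog '[[[0,0,1.5,0,0],[0,0,3,0,0],[0,0,3,0,0]]]';python3 -m jog '[[[0,0,1.5,0,0],[0,0,2,0,0],[0,0,2,0,0]]]'
```

```text
clock: 25.55
tcp_pos: [0.524, -0.0828, 0.1311]
tool_rot: [[-0.158, 0.987, -0.001], [0.987, 0.158, 0.0], [0.0, -0.001, -1.0]]
force: [0.7, -0.1, 0.1]
gripper_width: -0.0
finger_force: 0.0
clock: 25.92
tcp_pos: [0.5243, -0.0828, 0.1284]
tool_rot: [[-0.158, 0.987, -0.0], [0.987, 0.158, 0.0], [0.0, -0.0, -1.0]]
force: [-0.2, -0.4, -0.6]
gripper_width: -0.002
finger_force: 0.2
clock: 26.3
tcp_pos: [0.5246, -0.0829, 0.1276]
tool_rot: [[-0.158, 0.987, 0.0], [0.987, 0.158, 0.001], [0.001, 0.001, -1.0]]
force: [-2.8, 0.4, 6.9]
gripper_width: -0.0
finger_force: 3.5
```

```bash
python3 -m jog '[[[0,0,1,0,0],[0,0,2,0,0],[0,0,2,0,0]]]'; python3 -m jog '[[[0,0,-10,0,0],[0,0,-40,0,0],[0,0,-90,0,0],[40,0,-130,0,0],[90,0,-130,0,0],[150,0,-130,0,0],[200,0,-130,0,0],[240,0,-130,0,0],[240,0,-130,0,0]]]'
python3 - <<'E'
from h import *
P,o,R=tub()
j,e=grab_frame('side');i,d=grab_frame('top');cv2.imwrite('pics/s8.png',j[:,:,::-1]);cv2.imwrite('pics/t8.png',i[:,:,::-1])
X=cloud('side',e,(280,170,400,300)).reshape(-1,3);T=(X-o)@R*1000
m=(abs(T[:,1]+68)<14)&(T[:,2]>55)&(T[:,0]>-80)&(T[:,0]<120)&(T[:,2]<220);q=T[m];print(q[np.argsort(q[:,0])][::max(1,len(q)//12)].round())
Y=cloud('side',e,(270,150,400,300)).reshape(-1,3);k=Y[(abs(Y[:,0]-.52)<.05)&(abs(Y[:,1]-.11)<.05)&(Y[:,2]>.122)&(Y[:,2]<.15)];print('jar top',len(k),k.mean(0),k[:,2].std())
# scene change vs start, top view, outside arm
g=cv2.absdiff(i[:,:,::-1],cv2.imread('pics/top0.png')).max(2)
for n,(u,v) in dict(rollon=(178,271),cup=(138,219),pump=(90,240),comb=(447,280),tweez=(433,223),soap=(513,247)).items():print(n,g[v-15:v+16,u-15:u+16].mean().round(1))
go([.5,.1,.3])
E
```

```text
clock: 26.68
tcp_pos: [0.5247, -0.083, 0.1272]
tool_rot: [[-0.158, 0.987, 0.001], [0.987, 0.158, 0.001], [0.001, 0.001, -1.0]]
force: [-6.3, 0.8, 17.3]
gripper_width: -0.003
finger_force: 8.8
clock: 27.8
tcp_pos: [0.4852, 0.1581, 0.2541]
tool_rot: [[-0.165, 0.986, -0.001], [0.986, 0.165, 0.0], [0.001, -0.001, -1.0]]
force: [0.1, -0.3, -1.0]
gripper_width: -0.0
finger_force: 0.0
[[-59. -71.  68.]
 [-51. -71.  65.]
 [-41. -82.  65.]
 [-31. -76.  60.]
 [-21. -71.  63.]
 [-10. -79.  67.]
 [ -1. -68.  65.]
 [  9. -78.  60.]
 [ 20. -79.  61.]
 [ 31. -57.  59.]
 [ 40. -76.  66.]
 [ 52. -76.  63.]
 [ 63. -76.  63.]]
jar top 225 [0.52004718 0.10510803 0.12915631] 0.0026234749204692522
rollon 64.8
cup 11.3
pump 10.9
comb 15.5
tweez 16.9
soap 15.9
t 27.9 tcp [0.4864 0.1537 0.2544] yaw_y 0.159 F [-0.1 -0.4 -0.7] w 0.0 shift [-55.2   4.9 -45.6] turn 0 q7 -0.2
```

```bash
python3 -c "
from station import *
print(hand_in())"
```

```text
the job is handed in; nothing more can be done
None
```

I handed the job in at about 28 s; it returned no verdict. My last checks showed the jar standing on the shelf and the lid flat and still shut about a second after I let go; the clipper lay in the empty compartment before I shut the lid. In the last picture the arm hid the roll-on, so I didn't recheck it.

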